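# Batch degreased keys with self-closing tweezers and tip them into the bin

### The job

The aluminium keys on the bench are degreased for bonding, so never touch them with the gripper's fingers: with the self-closing tweezers put every one of them into the scoop while it stands on the bench scale, then lift the scoop by its fin and tip the whole batch into the parts bin. Leave all keys in the bin, the scoop upright back on the scale's pan and the tweezers upright back in their stand, and do not disturb the other things on the bench. A key that gets spilled is fetched with the tweezers too.

Things in the scene. Friction and masses are not known exactly. Their poses are not given: they have to be found in the camera images.
- tweezers: Self-closing tweezers, 136 mm long, 0.09 kg, upright in their stand. Origin between the tips at the very bottom; z up to the tail, y: line along which jaws and grips move. Jaws 14 mm wide (x), 4 mm thick, 28 mm tall; left alone they are closed to a gap of 8 mm (16 mm over their backs). Squeezing the grips hard opens them to at most 40 mm (48 mm over backs); easing off lets them close.
- tweezers_grip (a point): Middle between the two black rubber grips, 90 mm above the tips. Grips at +y and -y, 18 mm wide (x), 34 mm tall, outer faces 60 mm apart when free; take them between the fingers along y. A tail block 18 x 13 mm stands between, its top 46 mm above this point. Each grip first gives 6 mm inward on a soft spring (5 to 11 N) while the jaws stay; only then, at 17 to 22 N, do the jaws open.
- tweezers_jaws (a point): Point between the jaws, 9 mm above the tips. Width over the grips: 49 to 58 mm = held, jaws closed; 42 mm = jaw gap about 28 mm; 38 mm or less = fully open, 40 mm gap (harder squeezing adds nothing). With jaws around a 20 mm key, ease off to 47 to 52 mm: the jaws clamp the key with about 3 N and the grips still press on the fingers; from 56 mm on the fingers lose the tweezers.
- stand: Tweezer stand fixed to the bench: foot 60 x 52 mm, 6 mm thick, with an upright aluminium sleeve, 22 mm (x) by 27 mm (y) inside, smooth, with a flared mouth about 45 mm wide, top at z = 69 mm. Origin at the middle of the underside, z up. The tweezers' jaws stand inside, tweezers' y along the stand's y.
- stand_in (a point): Middle of the sleeve's inner floor, 6 mm above the bench, where the tweezers' tips rest.
- scale: Bench scale, fixed, 150 (x) x 130 (y) x 36 mm with a steel pan 128 x 122 mm on top. Origin at the middle of the underside; the dark read-out is at its -x side.
- scale_pan (a point): Middle of the pan's top surface, 36 mm above the bench.
- scoop: Grey plastic scoop, 0.15 kg, loose on the scale's pan. Origin at the middle of the underside, z up. Floor 3 mm thick, flat from x = -35 to +48 mm, 96 mm wide inside; at -x it rises as a 25 degree ramp to an open nose edge. Back wall (x = +48 mm) and side walls (y = +-48 mm, 3 mm thick) up to z = 46 mm. Smooth inside: keys slide out over the nose at 36 to 40 degrees nose down, all are out by 60.
- scoop_in (a point): Point on the scoop's inner floor, 5 mm behind (-x of) the origin, a good place to lay keys.
- scoop_nose (a point): Middle of the scoop's pouring edge, (-80, 0, 24) mm in the scoop's frame.
- scoop_grip (a point): Grip point of the scoop's upright fin at its back, (56, 0, 90) mm in the scoop's frame. The fin is 14 mm thick along x, 36 mm wide along y, free from z = 46 mm to its top at z = 104 mm. Grip across its thickness (close along the scoop's x).
- bin: Open dark steel parts bin, fixed, 130 (x) x 150 (y) x 55 mm outside, walls and floor 4 mm. Origin at the middle of the underside, z up.
- key0: Plain aluminium feather key, 64 mm long (x), 20 mm wide (y), 18 mm high, rounded ends, about 0.055 kg, lying flat on the bench. Origin at the middle of the underside. May be absent.
- key1: Plain aluminium feather key, 64 mm long (x), 20 mm wide (y), 18 mm high, rounded ends, about 0.055 kg, lying flat on the bench. Origin at the middle of the underside. May be absent.
- key2: Plain aluminium feather key, 64 mm long (x), 20 mm wide (y), 18 mm high, rounded ends, about 0.055 kg, lying flat on the bench. Origin at the middle of the underside. May be absent.
- key3: Plain aluminium feather key, 64 mm long (x), 20 mm wide (y), 18 mm high, rounded ends, about 0.055 kg, lying flat on the bench. Origin at the middle of the underside. May be absent.
- tape_measure: Yellow tape measure, 60 x 70 x 36 mm, a bystander; origin at the middle of the underside.
- pin: Ball steel pin, 52 mm across, 15 mm high, a bystander; origin at the middle of the underside.
- hexkey: Black hex key, 35 x 119 x 10 mm, near the bench's front edge, a bystander; origin at the middle of the underside.
- card_box: Small brown card box, 63 x 89 x 61 mm, a bystander; origin at the middle of the underside.

How it is judged:
On the way, in this order (a step that is already met when the one before it is completed fails the run):
1. every key lies in the scoop, clear of the tweezers, while the scoop stands on the scale (x of key0 in the frame of scoop between -0.08 and 0.05 m and y of key0 in the frame of scoop between -0.05 and 0.05 m and z of key0 in the frame of scoop between -0.005 and 0.06 m and x of key1 in the frame of scoop between -0.08 and 0.05 m and y of key1 in the frame of scoop between -0.05 and 0.05 m and z of key1 in the frame of scoop between -0.005 and 0.06 m and x of key2 in the frame of scoop between -0.08 and 0.05 m and y of key2 in the frame of scoop between -0.05 and 0.05 m and z of key2 in the frame of scoop between -0.005 and 0.06 m and x of key3 in the frame of scoop between -0.08 and 0.05 m and y of key3 in the frame of scoop between -0.05 and 0.05 m and z of key3 in the frame of scoop between -0.005 and 0.06 m and x of scoop_in in the frame of scale_pan between -0.03 and 0.03 m and y of scoop_in in the frame of scale_pan between -0.03 and 0.03 m and z of scoop in the frame of scale_pan between -0.006 and 0.008 m and angle between scoop's own z axis and vertical below 0.1 rad and contact force between tweezers and key0 below 0.3 N and contact force between tweezers and key1 below 0.3 N and contact force between tweezers and key2 below 0.3 N and contact force between tweezers and key3 below 0.3 N), for 0.2 s.
2. the scoop is tipped nose down (more than 28 degrees) with its nose over the bin (angle between scoop's own z axis and vertical above 0.5 rad and horizontal distance between scoop_nose and bin below 0.09 m).
3. every key is in the bin (x of key0 in the frame of bin between -0.063 and 0.063 m and y of key0 in the frame of bin between -0.073 and 0.073 m and z of key0 in the frame of bin between -0.005 and 0.055 m and x of key1 in the frame of bin between -0.063 and 0.063 m and y of key1 in the frame of bin between -0.073 and 0.073 m and z of key1 in the frame of bin between -0.005 and 0.055 m and x of key2 in the frame of bin between -0.063 and 0.063 m and y of key2 in the frame of bin between -0.073 and 0.073 m and z of key2 in the frame of bin between -0.005 and 0.055 m and x of key3 in the frame of bin between -0.063 and 0.063 m and y of key3 in the frame of bin between -0.073 and 0.073 m and z of key3 in the frame of bin between -0.005 and 0.055 m), for 0.2 s.
At the end, for the whole second after the job is handed in: Every key is at rest inside the bin; the scoop rests upright (tilt under 0.1 rad) on the scale, scoop_in within 30 mm of scale_pan along each pan axis; the tweezers stand on the floor of the stand (within 12 mm in height), tips within 13 mm of stand_in sideways, tilt under 0.15 rad (all of step 3 and linear speed of each of key0, key1, key2, key3, scoop below 0.03 m/s and x of scoop_in in the frame of scale_pan between -0.03 and 0.03 m and y of scoop_in in the frame of scale_pan between -0.03 and 0.03 m and z of scoop in the frame of scale_pan between -0.006 and 0.008 m and angle between scoop's own z axis and vertical below 0.1 rad and horizontal distance between tweezers and stand_in below 0.013 m and z of tweezers in the frame of stand_in between -0.006 and 0.012 m and angle between tweezers's own z axis and vertical below 0.15 rad); the robot touches nothing.
It fails at once if the gripper's fingers touch a key (contact force between the fingers and key0 above 0.3 N or contact force between the fingers and key1 above 0.3 N or contact force between the fingers and key2 above 0.3 N or contact force between the fingers and key3 above 0.3 N).
It fails at once if one of the other things (tape measure, steel pin, hex key, card box) is moved more than 40 mm (distance of any of tape_measure, pin, hexkey, card_box from where it was at the start of the episode above 0.04 m).
Of key0, key1, key2, key3 only 3 to 4 are there at a start; the rules pass over those that are not, and their reading is None.
At some moment in a run one of key0, key1, key2, key3 may be knocked a few centimetres aside while the robot is not near it.
It also fails if it takes over 192 s, if anything falls off the work surface, if the arm or the gripper's body presses on something with over 40 N, if the wrist force passes 120 N, or if a joint passes its speed limit or range.

### The arm

A 6-joint arm with a two-finger parallel gripper is mounted at the origin on a cart in front of the work surface, level with it; the furniture and walls round the work are solid. World frame = base frame: x ahead of the robot, y to its left, z up, the work surface at z = 0. Lengths are in m, angles in rad, forces in N, time in s.
With the tool pointing down it reaches from about 0.375 to 0.925 m from the base axis. Payload 5.7 kg.
Tool frame: the origin (TCP) lies midway between the tips of the shut fingers; the grasp point (between the pads) lies 19 mm behind it; z points along the fingers, x is the direction in which the jaws open and shut, and the axes are right-handed (so a half turn about z gives the same grasp; the last joint's range is limited). The gripper opens to 88 mm and grips with 3 to 60 N. Pads are 20 mm wide; open, the fingers measure 115 mm over their backs; the gripper's body (75 mm by 178 mm) begins 61 mm behind the grasp point.
Start: joints at [1.104, 0.359, 1.51, -0, 1.272, -0.115], TCP at [0.207, 0.563, 0.223] pointing down, gripper open.
Joint ranges: [-2.97, 2.97], [-1.01, 2.36], [0.21, 2.38], [-0.96, 4.11], [0.2, 2.71], [-2.98, 2.98]. Speed limits (rad/s): [2.39, 2.39, 3.14, 3.14, 3.14, 3.14].

### API

Orientations are given as a unit quaternion [x, y, z, w].
In Python, from bench import move_ptp, servo_line, goto_joints, move_gripper, sleep, inverse_kinematics, capture, PlanningError, close_job, spot_in, silhouettes, current_clock, current_joint_pos, current_qvel, current_joint_torque, current_position, current_orientation, current_force, current_torque, current_finger_gap gives the robot as it stands. Calls block until the motion is done:
- move_ptp(position, orientation): joint-space move of the TCP to a pose.
- servo_line(position, orientation=None, rate=0.15, contact_N=None): straight line of the TCP; orientation=None keeps the orientation; rate is the mean speed in m/s. With contact_N (N) it stops when the force on the tool has changed by that much, and returns True; else False.
- goto_joints(angles): joint-space move.
- move_gripper(opening): finger opening in m; the grip force is fixed at half the most; returns when the fingers have stopped.
- sleep(seconds).
- inverse_kinematics(position, orientation): joint angles nearest the present ones, or None.
- capture(name): name is "side" or "top" or "wrist"; returns a dict with "image" (480x640x3 uint8, blue, green, red), "range_z" (480x640 float32, m along the optical axis (not along the pixel's ray), 0 where there is no reading), "intrinsics" (3x3 intrinsics, pixels), "k1" (the pictures are not rectified: a ray, as slopes to the right and down, at radius r is drawn at 1 + k1 r^2 times it, then the intrinsics apply), "R" (3x3) and "t" (3): a world point X has camera coordinates R X + t. Camera axes: x right, y down, z forward; pixel columns grow to the right and rows downward; lengths in m; the calibration is good to about 2 mm. A picture is of the moment at which its call begins.
A pose or a line that the arm cannot do raises PlanningError and nothing moves.
- close_job(): hands the job in, once; it reports no verdict.
Trained networks look in the newest picture that a camera, given by its name, has taken for a name from the list of things; names that differ only in an ending like _2 or _b are one class to them, and where a whole thing is asked for, a point or a joint stands for the part that bears it (a point fixed in the world has none). Each returns a list of dicts, best first, with "conf" (0 to 1); they miss things now and then, are a little off and sometimes report something else, mostly with a low value. They report only what shows in the picture. A call takes as long as a camera call.
- spot_in(camera, query): "xy" ([column, row] in pixels, amid what is visible of it).
- silhouettes(camera, query): "region" (480x640 bool, what is visible of it) and "xy" ([column, row] in pixels, amid what is visible of it).
Readings, each from a call of its own:
- current_clock(): time.
- current_joint_pos(): joint angles.
- current_qvel(): joint speeds.
- current_joint_torque(): joint torques, N m.
- current_position(): TCP position.
- current_orientation(): TCP orientation.
- current_force(): force on the tool from outside, world axes, zero at the start.
- current_torque(): the same for the moment, N m.
- current_finger_gap(): finger opening in m.
Only numpy, scipy, OpenCV 4.12 (cv2) and the standard library are available. Lean on these libraries where they do the work, as an engineer would, in place of code of your own. Each camera call takes 0.05 s, during which the arm holds its last target.

## Working session

There is one attempt and no reset: what is moved stays moved. The work goes in short steps, each a Python script; the robot and the scene stay as the last script left them, time stands still between calls to the robot, and variables do not carry over. Pictures are saved under pics/ and viewed, and the job is handed in when it is done.

```bash
ls; mkdir -p pics
python3 - <<'E'
from bench import *
import cv2
print(current_clock(), current_position(), current_orientation(), current_finger_gap())
for c in ["side","top","wrist"]:
    d=capture(c); cv2.imwrite(f"pics/{c}0.png",d["image"]); print(c,d["intrinsics"].tolist(),d["k1"],d["R"].tolist(),d["t"].tolist())
E
```

```text
pics
0.0 [0.20643741 0.56266448 0.22184021] [ 8.19935570e-01  5.72455149e-01 -7.70461784e-04  4.11535535e-04] 0.08741554416317977
side [[508.5265121711751, 0.0, 331.0244849832034], [0.0, 508.5265121711751, 232.2864384149928], [0.0, 0.0, 1.0]] -0.11514051325085083 [[-0.9979373854148725, -0.0632165486180255, -0.011164352742228772], [-0.010713354047933488, 0.33548055570392743, -0.9419862105092771], [0.06329454033620689, -0.9399236483488479, -0.33546584988373906]] [0.5135899596858469, 0.12641410948001225, 1.3417893233397753]
top [[610.3362908421033, 0.0, 324.433178872406], [0.0, 610.3362908421033, 236.11702913619868], [0.0, 0.0, 1.0]] -0.11794750738331995 [[-0.011429022030451713, -0.9998676528558635, -0.011578178955854411], [-0.9871266455850917, 0.013129200584421548, -0.15940078314719588], [0.15953169914268692, 0.009607333892415915, -0.9871460561153689]] [-0.0006783142186562776, 0.5520188524928026, 1.5601411768462599]
wrist [[339.8624745211285, 0.0, 315.42240420728973], [0.0, 339.8624745211285, 228.8425280158704], [0.0, 0.0, 1.0]] -0.01205373904436739 [[0.34378226774499376, 0.9390490967007294, -0.0007391682184255031], [0.9106301414727508, -0.33318580518051566, 0.24441760302304535], [0.229273848978528, -0.08469954670337505, -0.9696697834638426]] [-0.5998453276347435, -0.03045131795300508, 0.38870455663246245]
```

View pics/top0.png

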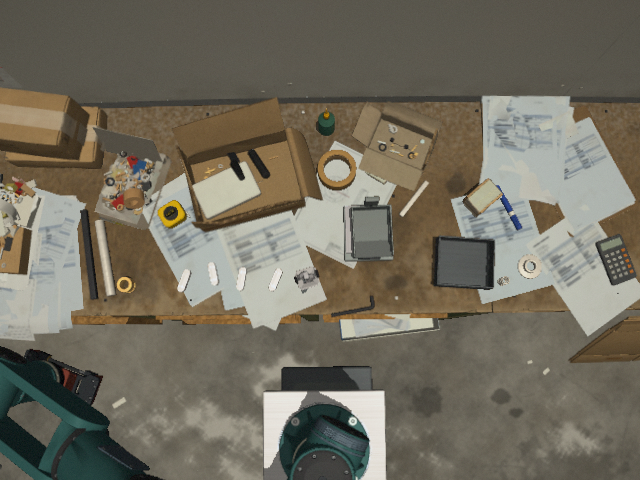

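View pics/side0.png

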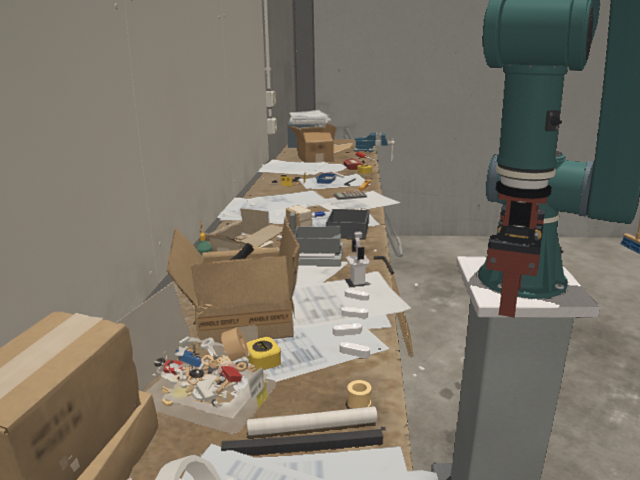

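View pics/wrist0.png

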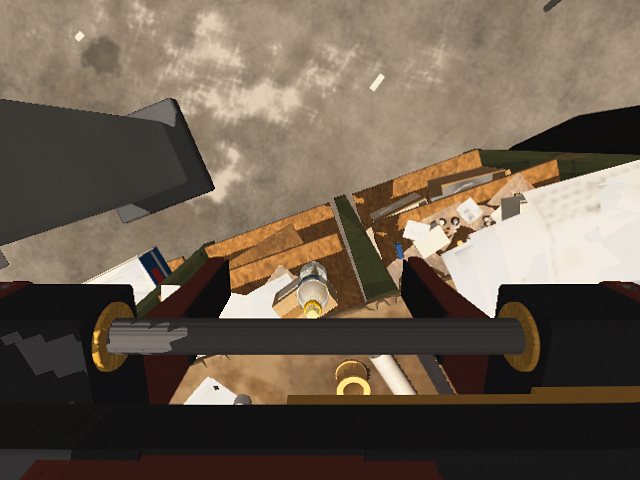

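The top picture shows four white keys in the rows near 280 (columns 184, 213, 242, 275), the tweezers and stand at (306,280), the scoop on the scale at (370,232) and the bin at (463,262). The hex key is at (357,306), the tape measure at (172,213) and the card box near (482,197). Next step is to localise them.

```bash
cat > h.py <<'E'
from bench import *
import numpy as np, cv2
from scipy.spatial.transform import Rotation as Ro
def dist(d): return np.array([d["k1"],0,0,0,0],float)
def pts(d,mask):
    v,u=np.nonzero(mask&(d["range_z"]>0)); z=d["range_z"][v,u]
    n=cv2.undistortPoints(np.c_[u,v].astype(np.float64)[:,None],d["intrinsics"],dist(d))[:,0]
    return (np.c_[n*z[:,None],z]-d["t"])@d["R"]   # R^T (x-t)
def at(d,uv,z):
    n=cv2.undistortPoints(np.array([[uv]],float),d["intrinsics"],dist(d))[0,0]
    r=d["R"].T@np.r_[n,1]; c=-d["R"].T@d["t"]; return c+r*(z-c[2])/r[2]
def proj(d,X):
    return cv2.projectPoints(np.atleast_2d(X).astype(float),cv2.Rodrigues(d["R"])[0],d["t"],d["intrinsics"],dist(d))[0][:,0]
def down(a): # tool z down, tool x along world angle a
    x=np.array([np.cos(a),np.sin(a),0]); z=np.array([0,0,-1.]); return Ro.from_matrix(np.c_[x,np.cross(z,x),z]).as_quat()
E
python3 - <<'E'
from h import *
d=capture("top")
np.set_printoptions(precision=4,suppress=True)
for q in ["tweezers","stand","scale","scoop","bin","key0","tape_measure","pin","hexkey","card_box"]:
    for s in silhouettes("top",q)[:6]:
        if s["conf"]<.3: continue
        P=pts(d,s["region"]); 
        zt=np.percentile(P[:,2],95); T=P[P[:,2]>zt-.006]
        (c,sz,ang)=cv2.minAreaRect(T[:,:2].astype(np.float32))
        print(q,round(s["conf"],2),np.round(s["xy"]),len(P),"ztop",zt.round(4),"rect c",np.round(c,4),np.round(sz,4),round(ang,1),"z5",np.percentile(P[:,2],5).round(3))
im=d["image"][150:330,130:560]; cv2.imwrite("pics/topc.png",cv2.resize(im,None,fx=1.8,fy=1.8,interpolation=cv2.INTER_CUBIC))
E
```

```text
tweezers 0.5 [306. 277.] 162 ztop 0.1431 rect c [0.4383 0.0388] [0.0158 0.012 ] 2.5 z5 0.043
stand 0.75 [306. 281.] 288 ztop 0.0712 rect c [0.4397 0.0395] [0.0503 0.0551] 16.8 z5 0.003
stand 0.62 [414. 202.] 159 ztop 0.0164 rect c [ 0.6525 -0.2471] [0.0117 0.1047] 51.2 z5 0.004
scale 0.74 [349. 244.] 625 ztop 0.0412 rect c [ 0.5461 -0.0875] [0.1742 0.0767] 31.5 z5 0.01
scoop 0.67 [372. 228.] 2236 ztop 0.1064 rect c [ 0.6294 -0.1285] [0.0147 0.0367] 5.0 z5 0.032
scoop 0.32 [465. 262.] 2988 ztop 0.0536 rect c [ 0.4789 -0.3744] [0.1526 0.1292] 84.8 z5 -0.003
bin 0.94 [464. 259.] 2986 ztop 0.0537 rect c [ 0.479  -0.3741] [0.1521 0.1293] 85.1 z5 -0.003
bin 0.54 [310. 277.] 155 ztop 0.1433 rect c [0.4405 0.0386] [0.0209 0.0112] 13.2 z5 0.042
key0 0.7 [212. 274.] 209 ztop 0.0233 rect c [0.4598 0.2926] [0.0583 0.0198] 12.7 z5 -0.0
key0 0.61 [184. 281.] 208 ztop 0.0221 rect c [0.4425 0.3706] [0.0204 0.0602] 70.2 z5 0.001
key0 0.56 [276. 278.] 152 ztop 0.0219 rect c [0.4402 0.1247] [0.0184 0.057 ] 66.8 z5 0.01
key0 0.53 [240. 279.] 179 ztop 0.0226 rect c [0.4465 0.2156] [0.0198 0.0583] 77.9 z5 0.007
tape_measure 0.66 [174. 214.] 599 ztop 0.0394 rect c [0.6205 0.4061] [0.0592 0.0651] 30.1 z5 0.009
pin 0.65 [418. 195.] 180 ztop 0.0155 rect c [ 0.6583 -0.251 ] [0.0121 0.1175] 50.3 z5 -0.002
pin 0.62 [306. 279.] 140 ztop 0.1434 rect c [0.4393 0.0383] [0.0185 0.0112] 13.2 z5 0.047
hexkey 0.69 [355. 311.] 180 ztop 0.0135 rect c [ 0.3597 -0.0819] [0.0245 0.1165] 20.4 z5 -0.0
hexkey 0.4 [243. 279.] 136 ztop 0.0225 rect c [0.4449 0.2148] [0.0175 0.0556] 77.9 z5 0.011
card_box 0.61 [482. 195.] 861 ztop 0.0638 rect c [ 0.6536 -0.4309] [0.0587 0.0877] 40.6 z5 0.011
card_box 0.55 [185. 279.] 198 ztop 0.0223 rect c [0.4436 0.3702] [0.0203 0.0578] 70.5 z5 0.002
```

View pics/topc.png

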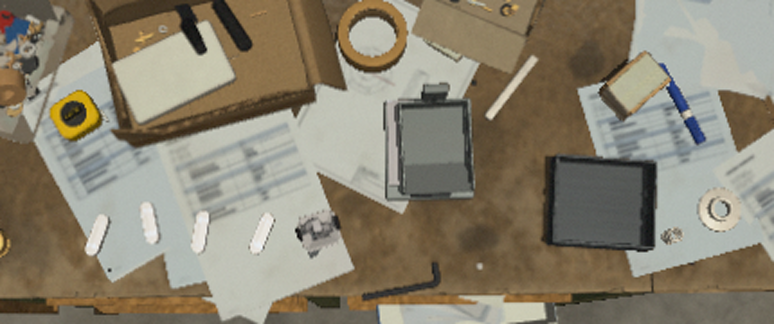

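Run:
```python
from h import *
q=down(np.pi/2)
for a in (np.pi/2,-np.pi/2):
    print(inverse_kinematics([0.40,0.039,0.30],down(a)))
move_ptp([0.40,0.039,0.32],down(np.pi/2)); print(current_clock())
d=capture("wrist"); cv2.imwrite("pics/w1.png",d["image"])
d=capture("top"); cv2.imwrite("pics/t1.png",d["image"])
```

```text
[-7.50953484e-02 -1.09056873e-02  1.78198308e+00 -4.44089210e-16
  1.37051526e+00 -1.64589168e+00]
[-7.50953484e-02 -1.09056873e-02  1.78198308e+00 -4.44089210e-16
  1.37051526e+00  1.49570098e+00]
2.7417
```

View pics/w1.png

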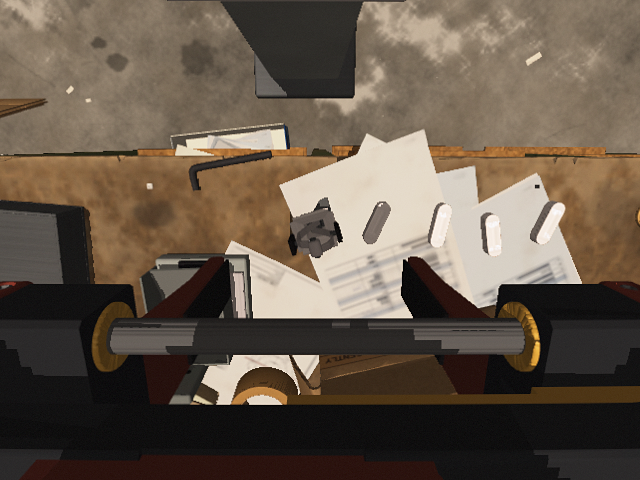

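The wrist picture shows the tweezers in the stand at (316,235) and the keys at (377,222), (440,226), (491,234) and (548,222).

Run:
```python
from h import *
np.set_printoptions(precision=4,suppress=True)
move_ptp([0.50,0.039,0.30],down(np.pi/2)); print(current_clock())
d=capture("wrist"); cv2.imwrite("pics/w2.png",d["image"])
allm=np.ones((480,640),bool)
P=pts(d,allm); np.save("pics/w2.npy",P)
m=(abs(P[:,0]-.439)<.06)&(abs(P[:,1]-.039)<.06)
for lo,hi in [(.003,.012),(.055,.075),(.075,.115),(.115,.15)]:
    T=P[m&(P[:,2]>lo)&(P[:,2]<hi)]
    if len(T)<8: print(lo,len(T)); continue
    print(lo,hi,len(T),cv2.minAreaRect(T[:,:2].astype(np.float32)),T.mean(0))
cv2.imwrite("pics/w2c.png",cv2.resize(d["image"][100:300,220:500],None,fx=2.8,fy=2.8,interpolation=cv2.INTER_CUBIC))
```

```text
3.3333
0.003 0.012 2737 ((0.4391292333602905, 0.046132102608680725), (0.11986817419528961, 0.10591287910938263), 0.21529562771320343) [0.4172 0.0537 0.006 ]
0.055 0.075 1442 ((0.44208115339279175, 0.039585910737514496), (0.05136379227042198, 0.056039419025182724), 16.14366340637207) [0.4412 0.0396 0.0644]
0.075 0.115 328 ((0.44203126430511475, 0.03953678905963898), (0.017619920894503593, 0.06202687323093414), 16.270679473876953) [0.4418 0.04   0.1067]
0.115 0.15 507 ((0.4420073330402374, 0.03947046399116516), (0.03876519948244095, 0.02053222805261612), 70.00214385986328) [0.442  0.0396 0.1348]
```

View pics/w2c.png

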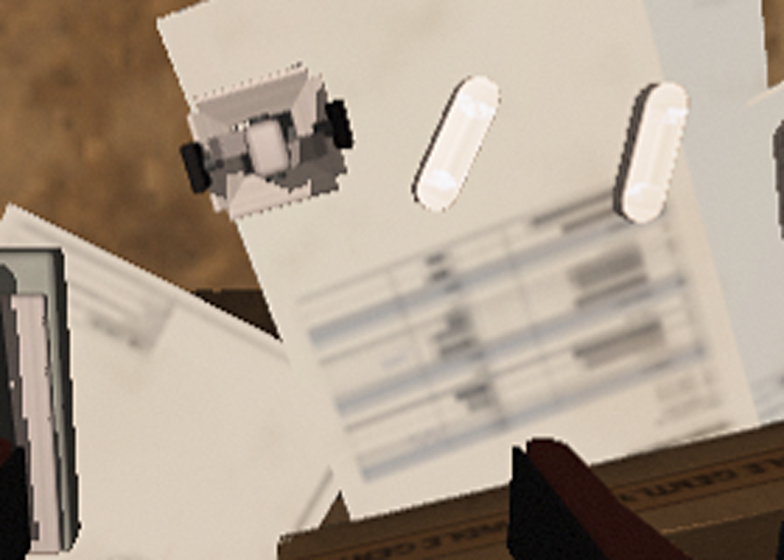

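Run:
```python
from h import *
np.set_printoptions(precision=4,suppress=True)
q=down(np.radians(106.3)); c=[0.442,0.0395]
move_ptp([*c,0.19],q)
servo_line([*c,0.079],q,rate=0.15)
print(current_clock(),current_position(),current_force(),current_finger_gap())
move_gripper(0.050); print(current_clock(),current_finger_gap(),current_force())
servo_line([*c,0.175],q,rate=0.15)
print(current_clock(),current_position(),current_joint_pos(),current_finger_gap())
d=capture("wrist"); cv2.imwrite("pics/w3.png",d["image"])
P=pts(d,np.ones((480,640),bool)); np.save("pics/w3.npy",P)
s=capture("side"); cv2.imwrite("pics/s3.png",cv2.resize(s["image"][180:400,240:460],None,fx=2.5,fy=2.5))
```

```text
4.8417 [0.4434 0.0394 0.0799] [-0.0818  0.3934  0.7438] 0.08776749868760263
5.5917 0.05054263639566829 [-0.0497  0.0213  1.5577]
6.3833 [0.4413 0.0395 0.1743] [-0.0668  0.1905  1.8942  0.      1.0581 -1.922 ] 0.049930270527764
```

View pics/w3.png

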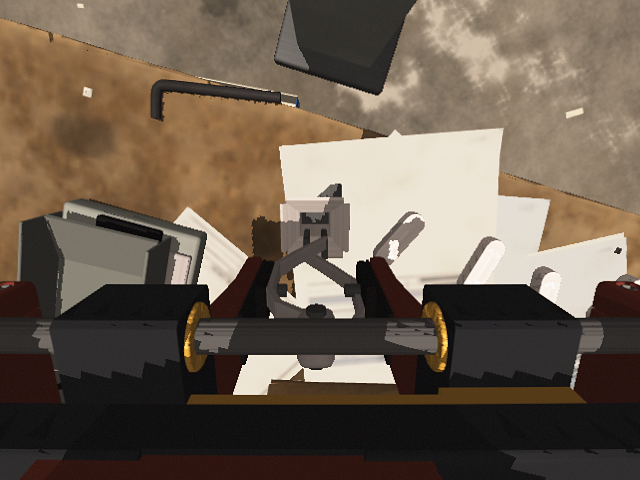

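View pics/s3.png

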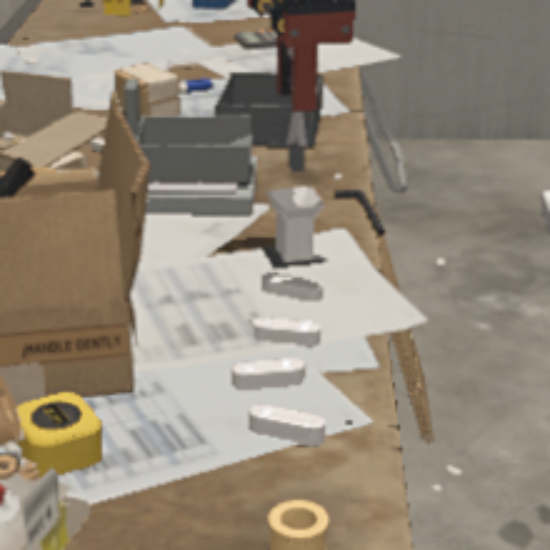

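```bash
cat >> h.py <<'E'
def keys(P,lo=.011,hi=.030,box=(.36,.56,.07,.50)):
    m=(P[:,2]>lo)&(P[:,2]<hi)&(P[:,0]>box[0])&(P[:,0]<box[1])&(P[:,1]>box[2])&(P[:,1]<box[3]); P=P[m]
    g=np.zeros((int((box[1]-box[0])/.002)+1,int((box[3]-box[2])/.002)+1),np.uint8)
    i=((P[:,0]-box[0])/.002).astype(int); j=((P[:,1]-box[2])/.002).astype(int); g[i,j]=1
    g2=cv2.dilate(g,np.ones((3,3),np.uint8)); n,lab=cv2.connectedComponents(g2); out=[]
    for k in range(1,n):
        T=P[lab[i,j]==k]
        if len(T)<40: continue
        c,sz,a=cv2.minAreaRect(T[:,:2].astype(np.float32))
        a=a if sz[0]>sz[1] else a+90
        a=(a+90)%180-90
        out.append((np.array(c).round(4),np.round(sorted(sz),4),round(a,1),len(T),np.percentile(T[:,2],50).round(4)))
    return out
def cloud(c):
    d=capture(c); return pts(d,np.ones((480,640),bool)),d
E
python3 - <<'E'
from h import *
np.set_printoptions(precision=4,suppress=True)
for P in (np.load("pics/w2.npy"),np.load("pics/w3.npy"),cloud("top")[0]):
    print()
    for k in keys(P): print(*k)
# scoop from w2
E
```

```text
[0.4439 0.371 ] [0.022  0.0635] -18.3 908 0.0179
[0.4433 0.1261] [0.0205 0.0622] -21.7 766 0.0178
[0.4472 0.2166] [0.0209 0.0614] -8.8 784 0.018
[0.4618 0.2925] [0.0215 0.0631] 11.2 851 0.0181

[0.4411 0.1266] [0.0208 0.0595] -22.1 1208 0.0178
[0.4164 0.3729] [0.005  0.0085] -78.0 59 0.016
[0.4433 0.2164] [0.0213 0.0569] -9.2 1095 0.0178
[0.4468 0.2895] [0.0209 0.0345] 12.2 584 0.0179

[0.4431 0.3708] [0.0219 0.0631] -19.7 164 0.0166
[0.4467 0.2163] [0.0266 0.0593] 0.8 155 0.0167
[0.4599 0.2931] [0.0209 0.0599] 12.0 157 0.0171
```

Run:
```python
from h import *
np.set_printoptions(precision=4,suppress=True)
T,d=cloud("top"); W=np.load("pics/w2.npy"); W3=np.load("pics/w3.npy")
for P in (T,W,W3):
    m=(P[:,0]>.45)&(P[:,0]<.68)&(P[:,1]<-.04)&(P[:,1]>-.23)
    for lo,hi in [(.126,.15),(.072,.092),(.03,.042),(.01,.045)]:
        Q=P[m&(P[:,2]>lo)&(P[:,2]<hi)]
        if len(Q)>20: print(lo,len(Q),cv2.minAreaRect(Q[:,:2].astype(np.float32)),np.median(Q[:,2]))
    m=(P[:,0]>.35)&(P[:,0]<.6)&(P[:,1]<-.25)&(P[:,1]>-.5)
    Q=P[m&(P[:,2]>.045)&(P[:,2]<.065)]
    if len(Q)>20: print("bin",cv2.minAreaRect(Q[:,:2].astype(np.float32)),np.median(Q[:,2]))
    # tall things near keys
    m=(P[:,0]>.3)&(P[:,0]<.62)&(P[:,1]>.06)&(P[:,1]<.45)&(P[:,2]>.04)&(P[:,2]<.17)
    Q=P[m]; print("tall",len(Q),Q.min(0) if len(Q) else 0,Q.max(0) if len(Q) else 0)
```

```text
0.126 91 ((0.6294423937797546, -0.1286175400018692), (0.015492218546569347, 0.036475226283073425), 7.5983686447143555) 0.13767674050935785
0.072 202 ((0.5604600310325623, -0.13116607069969177), (0.13039056956768036, 0.10315009206533432), 2.030383825302124) 0.07942230174228916
0.03 1466 ((0.5628361105918884, -0.12087657302618027), (0.12841631472110748, 0.14827479422092438), 89.01632690429688) 0.036620807919761786
0.01 1978 ((0.5661426782608032, -0.12378738075494766), (0.16580474376678467, 0.20836617052555084), 72.86227416992188) 0.03622471016503616
bin ((0.47726675868034363, -0.395405113697052), (0.1932552605867386, 0.1294524073600769), 85.41876983642578) 0.052256194773521655
tall 722 [0.4171 0.0614 0.0403] [0.6199 0.4299 0.1699]
0.072 1104 ((0.5617761611938477, -0.1295398473739624), (0.1318390667438507, 0.1024288758635521), 2.4275705814361572) 0.07953162086107946
0.03 5184 ((0.5655909776687622, -0.11994703114032745), (0.14656256139278412, 0.12338234484195709), 1.6100269556045532) 0.03841556615415998
0.01 6903 ((0.5619134902954102, -0.1408010721206665), (0.17340987920761108, 0.14759114384651184), 88.18669891357422) 0.03807413669592753
bin ((0.4844132661819458, -0.3267679512500763), (0.05714351683855057, 0.13053196668624878), 84.30175018310547) 0.052737200955217355
tall 4740 [0.4152 0.0601 0.0401] [0.62   0.3255 0.1694]
0.072 1128 ((0.5612213611602783, -0.13003455102443695), (0.13106122612953186, 0.10261664539575577), 2.1120381355285645) 0.07902810299926927
0.03 4798 ((0.5453579425811768, -0.11822914332151413), (0.1130361333489418, 0.12506341934204102), 3.8171184062957764) 0.03840138587835608
0.01 7773 ((0.5428977608680725, -0.11809415370225906), (0.11401400715112686, 0.12994565069675446), 5.59467887878418) 0.036145763613484046
tall 476 [0.4152 0.06   0.0586] [0.4626 0.0713 0.0706]
```

Run:
```python
from h import *
np.set_printoptions(precision=4,suppress=True)
T,d=cloud("top"); w=capture("wrist")
R=Ro.from_quat(current_orientation()).as_matrix(); print("cam in tool",R.T@(-w["R"].T@w["t"]-current_position()))
for y in np.arange(.08,.45,.04):
    m=(abs(T[:,1]-y)<.02)&(T[:,2]>.05)&(T[:,2]<.4)&(T[:,0]>.48)&(T[:,0]<.8); Q=T[m]
    if len(Q): k=Q[:,0].argsort()[:5]; print(y.round(2),"min x",Q[k].mean(0),"zmax",Q[:,2].max())
```

```text
cam in tool [ 0.0001 -0.0659 -0.1619]
0.08 min x [0.6108 0.0955 0.1831] zmax 0.19346276230388532
0.12 min x [0.599  0.1345 0.1855] zmax 0.18951728581018856
0.16 min x [0.5871 0.1741 0.1835] zmax 0.18879072140447553
0.2 min x [0.5728 0.2151 0.1843] zmax 0.190393733504467
0.24 min x [0.562  0.2511 0.1813] zmax 0.1875738211536664
0.28 min x [0.5614 0.2808 0.1652] zmax 0.18814889630510462
0.32 min x [0.5624 0.3068 0.1534] zmax 0.18964942602173532
0.36 min x [0.6588 0.3431 0.0762] zmax 0.18872278291751687
0.4 min x [0.7482 0.4131 0.0904] zmax 0.11275019171188637
0.44 min x [0.6486 0.4588 0.0609] zmax 0.17792192934121379
```

```bash
cat >> h.py <<'E'
SO=np.array([0.575,-0.1295]); SY=np.radians(2.3)
def sc(x,y):
    c,s=np.cos(SY),np.sin(SY); return SO+[c*x-s*y,s*x+c*y]
OFF=0.073
def pick(c,ang):
    q=down(np.radians(ang+90)); 
    move_ptp([*c,0.19],q); move_gripper(0.036); print("open",current_finger_gap(),current_clock())
    r=servo_line([*c,0.003+OFF],q,rate=0.15,contact_N=8); print("down",r,current_position())
    move_gripper(0.050); print("clamp",current_finger_gap(),current_force())
    servo_line([*c,0.20],q,rate=0.2); print("up",current_finger_gap(),current_clock())
def place(x,y,h=0.0,op=0.043):
    c=sc(x,y); q=down(SY+np.pi/2)
    move_ptp([*c,0.20],q)
    r=servo_line([*c,0.039+h+0.005+OFF],q,rate=0.12,contact_N=6); print("down",r,current_position(),current_clock())
    move_gripper(op); print("rel",current_finger_gap())
    servo_line([*c,0.20],q,rate=0.15); move_gripper(0.050); print("done",current_finger_gap(),current_clock())
E
python3 - <<'E'
from h import *
np.set_printoptions(precision=4,suppress=True)
pick([.442,.1263],-21.8)
d=capture("wrist"); cv2.imwrite("pics/w4.png",d["image"])
s=capture("side"); cv2.imwrite("pics/s4.png",cv2.resize(s["image"][180:400,240:460],None,fx=2.5,fy=2.5))
E
```

```text
open 0.04189091885738451 7.8833
down False [0.4426 0.1264 0.0765]
clamp 0.0501372205559825 [-0.9418  0.3751  4.0081]
up 0.0506972518545473 9.9333
```

View pics/w4.png

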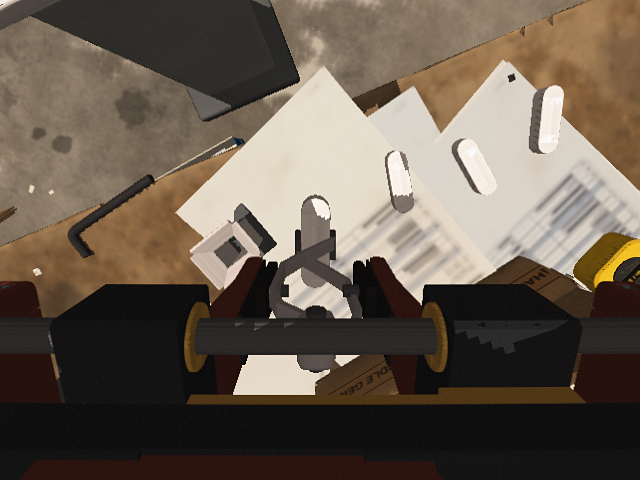

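View pics/s4.png

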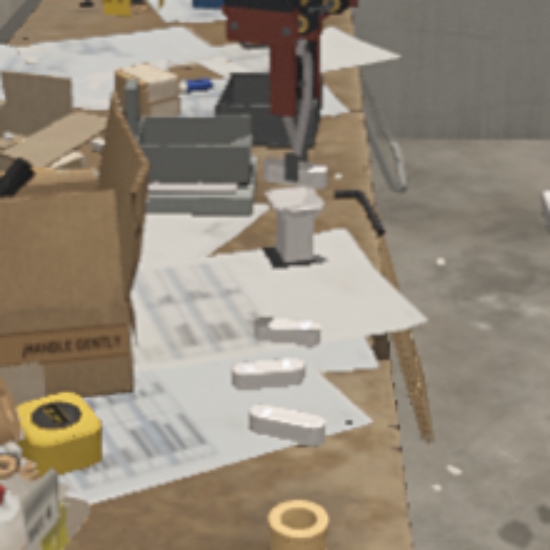

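The wrist picture shows the key held level and centred in the jaws (about (316,240)). I'll place it in the scoop.

Run:
```python
from h import *
np.set_printoptions(precision=4,suppress=True)
place(5,0) if 0 else place(.005,-.030)
d=capture("wrist"); cv2.imwrite("pics/w5.png",d["image"])
P,d=cloud("top"); cv2.imwrite("pics/t5.png",cv2.resize(d["image"][150:330,130:560],None,fx=1.8,fy=1.8))
for k in keys(P): print(*k)
```

```text
down False [ 0.5817 -0.1592  0.1176] 12.0833
rel 0.0437640220769629
done 0.050260249131657234 13.4583
[0.443  0.3706] [0.023  0.0634] -19.8 166 0.0165
[0.446  0.2131] [0.0284 0.0597] -9.6 152 0.0167
[0.4612 0.2928] [0.0216 0.0625] 10.4 156 0.0171
```

View pics/w5.png

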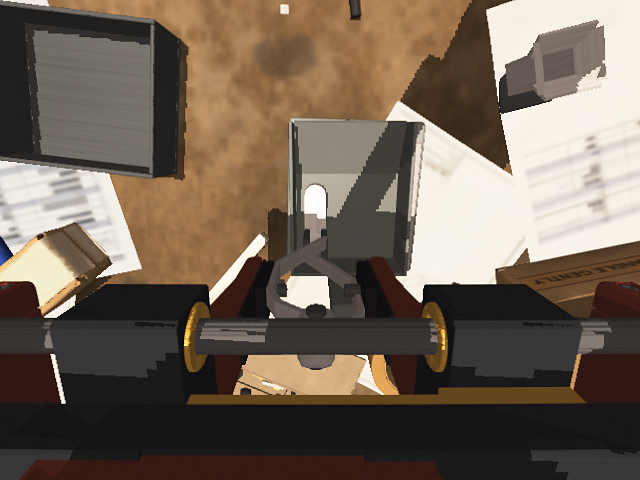

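View pics/t5.png

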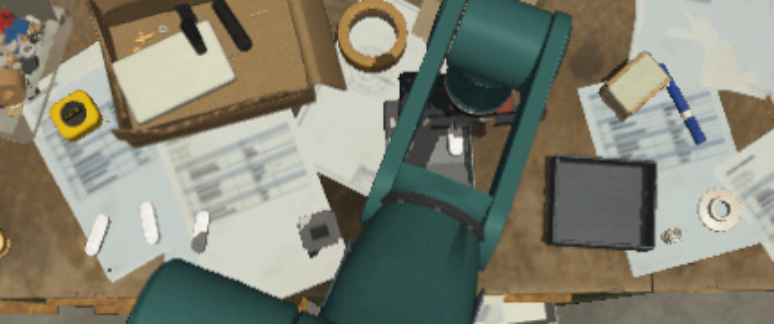

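The key lies in the scoop along its right-hand wall, at (316,205) in the wrist view, and the remaining three have not moved. Next key.

Run:
```python
from h import *
np.set_printoptions(precision=4,suppress=True)
pick([.4468,.2163],-9)
place(.005,-.002)
d=capture("wrist"); cv2.imwrite("pics/w6.png",d["image"])
P,d=cloud("top")
for k in keys(P): print(*k)
```

```text
open 0.04170359065140608 15.4083
down False [0.4474 0.2165 0.0766]
clamp 0.05016632816205116 [-0.3874  0.9823  4.5756]
up 0.05041679210247952 17.4583
down False [ 0.5806 -0.1312  0.1176] 19.6917
rel 0.04359531637017515
done 0.05009660523307305 21.0667
[0.4429 0.3705] [0.023 0.063] -22.4 165 0.0175
[0.4608 0.2932] [0.0211 0.0625] 12.5 159 0.0172
```

View pics/w6.png

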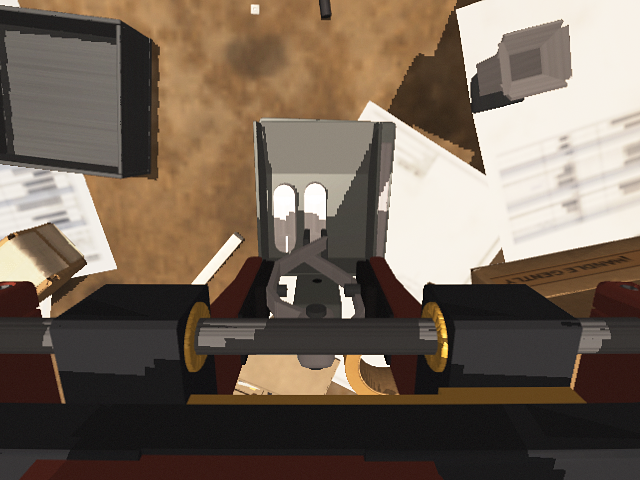

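Two keys now lie side by side in the scoop, at (285,215) and (316,210) in the wrist view. On to the third.

Run:
```python
from h import *
np.set_printoptions(precision=4,suppress=True)
pick([.4612,.2928],11.5)
place(.005,.026)
d=capture("wrist"); cv2.imwrite("pics/w7.png",d["image"])
P,d=cloud("top"); cv2.imwrite("pics/t7.png",cv2.resize(d["image"][150:330,130:560],None,fx=1.8,fy=1.8))
for k in keys(P,box=(.33,.65,.07,.55)): print(*k)
```

```text
open 0.042119943862748636 23.15
down False [0.4618 0.2931 0.0766]
clamp 0.05047572175524829 [-0.4644  0.3344  2.9462]
up 0.05033966469749716 25.2
down False [ 0.5795 -0.1032  0.1175] 27.5667
rel 0.04346279142106557
done 0.050149121289415066 28.9417
[0.4429 0.3704] [0.0219 0.0631] -18.4 172 0.0163
[0.4328 0.5255] [0.0319 0.0404] 46.3 73 0.0241
[0.5862 0.2579] [0.0027 0.1229] -76.8 49 0.0201
[0.6222 0.4053] [0.0642 0.0708] -57.2 140 0.0271
```

View pics/w7.png

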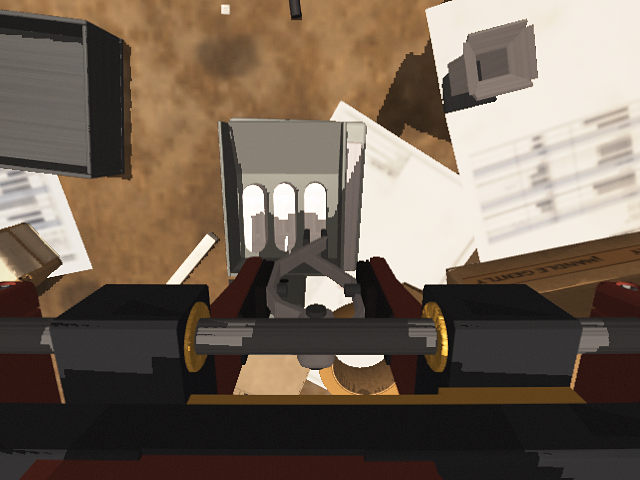

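View pics/t7.png

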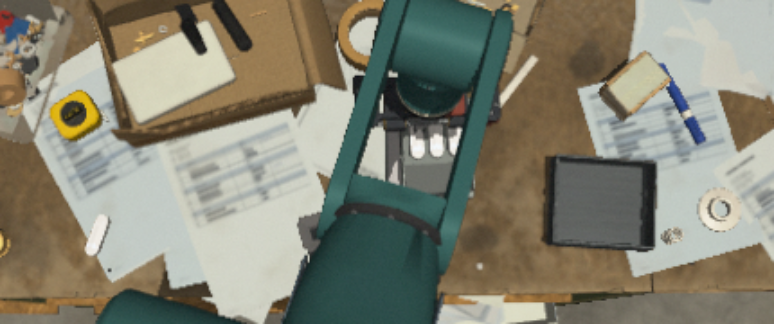

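Three keys are in a row in the scoop at (255,215), (285,215) and (316,215). The fourth is still at its place, so I'll pick it and lay it on top.

Run:
```python
from h import *
np.set_printoptions(precision=4,suppress=True)
pick([.4432,.3707],-19)
place(.005,.012,h=.018)
# back off towards robot to view scoop
d=capture("wrist"); cv2.imwrite("pics/w8.png",d["image"])
P,d=cloud("top")
for k in keys(P): print(*k)
```

```text
open 0.04169785876066563 31.2
down False [0.4438 0.3711 0.0767]
clamp 0.05015363038862346 [ 0.5131 -0.1676  3.4882]
up 0.05040179151428785 33.25
down False [ 0.5799 -0.1171  0.1354] 35.7833
rel 0.04377603547097601
done 0.05012150424938807 37.0417
```

View pics/w8.png

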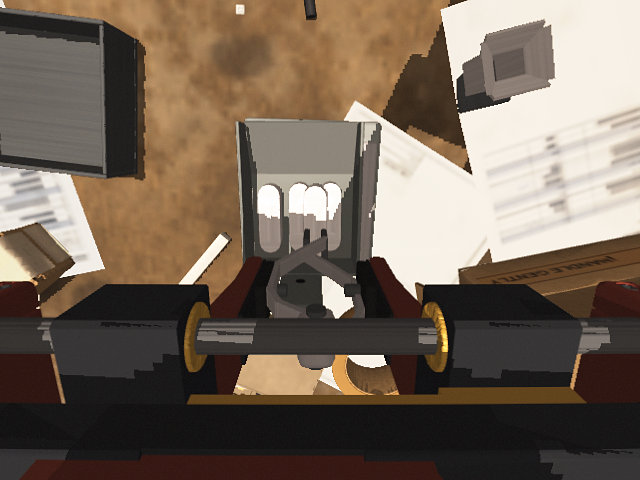

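All four keys are in the scoop, with the fourth lying on two of the others at (316,215). I'll put the tweezers back.

Run:
```python
from h import *
np.set_printoptions(precision=4,suppress=True)
q=down(np.radians(106.3)); c=[0.442,0.0395]
move_ptp([*c,0.19],q)
sleep(.3)
r=servo_line([*c,0.110],q,rate=0.12,contact_N=6); print(r,current_position(),current_force())
if not r:
    r=servo_line([*c,0.0795],q,rate=0.06,contact_N=8); print(r,current_position(),current_force(),current_clock())
d=capture("wrist"); cv2.imwrite("pics/w9.png",d["image"])
s=capture("side"); cv2.imwrite("pics/s9.png",cv2.resize(s["image"][180:400,240:460],None,fx=2.5,fy=2.5))
```

```text
False [0.4424 0.0394 0.1103] [ 0.5223 -0.1334 -0.8002]
True [0.4418 0.0395 0.0788] [-0.4296  0.311   6.5223] 39.6583
```

View pics/s9.png

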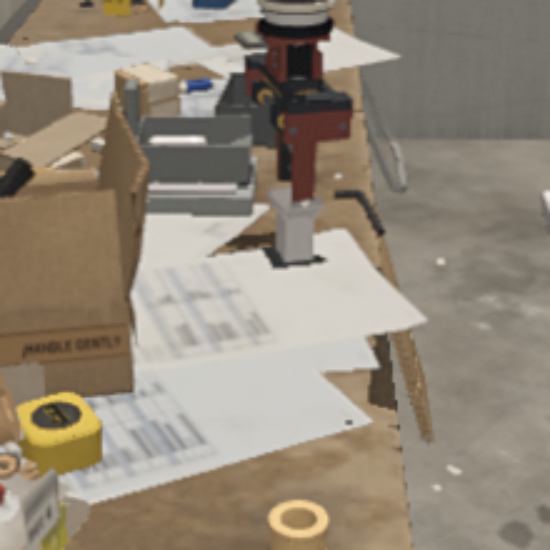

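The tips touched the stand floor at the same height as when I took them. I'll release, back away and re-measure the scoop.

Run:
```python
from h import *
np.set_printoptions(precision=4,suppress=True)
q=down(np.radians(106.3)); c=[0.442,0.0395]
move_gripper(0.088); servo_line([*c,0.20],q,rate=0.2)
move_ptp([0.5,0.0,0.30],down(np.pi/2)); print(current_clock())
W,d=cloud("wrist"); cv2.imwrite("pics/w10.png",d["image"])
T,t=cloud("top")
for P in (W,T):
    m=(abs(P[:,0]-.442)<.05)&(abs(P[:,1]-.0395)<.05)
    Q=P[m&(P[:,2]>.118)&(P[:,2]<.16)]
    if len(Q)>8: print("tail",cv2.minAreaRect(Q[:,:2].astype(np.float32)),Q[:,2].max())
    m=(P[:,0]>.45)&(P[:,0]<.68)&(P[:,1]<-.04)&(P[:,1]>-.23)
    for lo,hi in [(.126,.15),(.072,.092)]:
        Q=P[m&(P[:,2]>lo)&(P[:,2]<hi)]
        if len(Q)>20: print("scoop",lo,len(Q),cv2.minAreaRect(Q[:,:2].astype(np.float32)))
    m=(P[:,0]>.35)&(P[:,0]<.6)&(P[:,1]<-.28)&(P[:,1]>-.46)
    Q=P[m&(P[:,2]>.045)&(P[:,2]<.065)]
    if len(Q)>20: print("bin",cv2.minAreaRect(Q[:,:2].astype(np.float32)))
```

```text
41.825
tail ((0.4408501386642456, 0.039128709584474564), (0.037772320210933685, 0.020035315304994583), 69.26802825927734) 0.14353853265694136
scoop 0.072 1390 ((0.5666568279266357, -0.12981316447257996), (0.14160658419132233, 0.10315568000078201), 2.2067580223083496)
bin ((0.4831235110759735, -0.34552857279777527), (0.09470203518867493, 0.130364328622818), 85.10243225097656)
tail ((0.4392487108707428, 0.0395810604095459), (0.03647231683135033, 0.01816140115261078), 71.31098937988281) 0.14729922375219756
scoop 0.126 91 ((0.6300457119941711, -0.12850040197372437), (0.015046131797134876, 0.03581620007753372), 1.9921338558197021)
scoop 0.072 262 ((0.5609525442123413, -0.1312578171491623), (0.13056610524654388, 0.10180534422397614), 2.1526992321014404)
bin ((0.4793127179145813, -0.37461280822753906), (0.15210653841495514, 0.1300014853477478), 85.03414154052734)
```

View pics/w10.png

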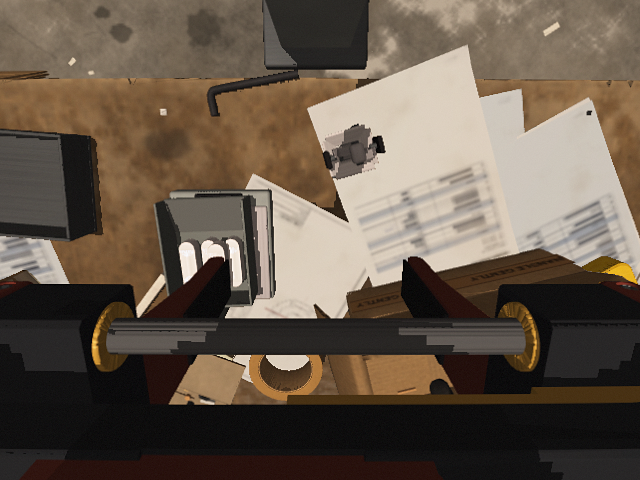

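```bash
cat >> h.py <<'E'
BIN=np.array([.481,-.374]); BY=np.radians(-5)
def tcp_from_nose(nose,yaw,th,flip=0):
    R=(Ro.from_euler('z',yaw)*Ro.from_euler('y',-th)).as_matrix()
    o=np.array(nose)-R@[-.08,0,.024]; p=o+R@[.056,0,.071]
    s=-1 if flip else 1
    Rt=R@np.array([[s,0,0],[0,-s,0],[0,0,-1.]])
    return p,Ro.from_matrix(Rt).as_quat()
E
python3 - <<'E'
from h import *
np.set_printoptions(precision=3,suppress=True)
for fl in (0,1):
  p=[*sc(.056,0),.107]; q=down(SY+np.pi*fl); print("fin",fl,inverse_kinematics(p,q))
  for yaw in (-5,-20,-38):
    for th in (0,20,40,65):
      p,q=tcp_from_nose([*(BIN+[.005,0]),.085],np.radians(yaw),np.radians(th),fl)
      print(fl,yaw,th,p,inverse_kinematics(p,q))
E
```

```text
fin 0 [-0.306  0.534  1.53  -0.     1.078 -0.346]
0 -5 0 [ 0.621 -0.386  0.132] [-0.65   0.623  1.286 -0.     1.233 -0.563]
0 -5 20 [ 0.597 -0.384  0.176] [-0.788  0.425  1.595  0.292  0.872 -0.862]
0 -5 40 [ 0.56  -0.38   0.208] [-0.995  0.316  1.888  0.922  0.688 -1.57 ]
0 -5 65 [ 0.501 -0.375  0.228] [-1.328  0.432  2.192  1.625  1.033 -2.565]
0 -20 0 [ 0.614 -0.421  0.132] [-0.693  0.64   1.252 -0.     1.25  -0.344]
0 -20 20 [ 0.591 -0.412  0.176] [-0.781  0.422  1.6    0.199  0.81  -0.547]
0 -20 40 [ 0.556 -0.399  0.208] [-0.923  0.284  1.939  0.893  0.464 -1.298]
0 -20 65 [ 0.5   -0.379  0.228] [-1.2    0.392  2.332  2.074  0.891 -2.739]
0 -38 0 [ 0.593 -0.458  0.132] [-0.749  0.647  1.238 -0.     1.257 -0.086]
0 -38 20 [ 0.574 -0.443  0.176] [-0.772  0.421  1.602  0.053  0.772 -0.14 ]
0 -38 40 [ 0.544 -0.42   0.208] [-0.81   0.271  1.961  0.413  0.236 -0.515]
0 -38 65 [ 0.498 -0.383  0.228] None
fin 1 [-0.306  0.534  1.53  -0.     1.078  2.795]
1 -5 0 [ 0.621 -0.386  0.132] [-0.65   0.623  1.286 -0.     1.233  2.579]
1 -5 20 [ 0.597 -0.384  0.176] [-0.788  0.425  1.595  0.292  0.872  2.28 ]
1 -5 40 [ 0.56  -0.38   0.208] [-0.995  0.316  1.888  0.922  0.688  1.571]
1 -5 65 [ 0.501 -0.375  0.228] [-1.328  0.432  2.192  1.625  1.033  0.577]
1 -20 0 [ 0.614 -0.421  0.132] [-0.693  0.64   1.252 -0.     1.25   2.797]
1 -20 20 [ 0.591 -0.412  0.176] [-0.781  0.422  1.6    0.199  0.81   2.594]
1 -20 40 [ 0.556 -0.399  0.208] [-0.923  0.284  1.939  0.893  0.464  1.844]
1 -20 65 [ 0.5   -0.379  0.228] [-1.2    0.392  2.332  2.074  0.891  0.402]
1 -38 0 [ 0.593 -0.458  0.132] None
1 -38 20 [ 0.574 -0.443  0.176] None
1 -38 40 [ 0.544 -0.42   0.208] [-0.81   0.271  1.961  0.413  0.236  2.627]
1 -38 65 [ 0.498 -0.383  0.228] None
```

Run:
```python
from h import *
np.set_printoptions(precision=2,suppress=True)
lo=np.array([-2.97,-1.01,.21,-.96,.2,-2.98]);hi=np.array([2.97,2.36,2.38,4.11,2.71,2.98])
for fl in (0,1):
  for yaw in range(-150,160,15):
    J=[]
    for th in (0,20,40,65):
      p,q=tcp_from_nose([*BIN,.085],np.radians(yaw),np.radians(th),fl)
      J.append(inverse_kinematics(p,q))
    if any(j is None for j in J): continue
    J=np.array(J); print(fl,yaw,"margin",np.minimum(J-lo,hi-J).min().round(2),"step",abs(np.diff(J,axis=0)).max().round(2),J[-1])
```

```text
0 -150 margin 0.13 step 0.39 [-0.35  0.83  1.19 -0.83  1.92  2.32]
0 -135 margin 0.02 step 0.41 [-0.29  0.75  1.38 -0.94  1.71  2.29]
0 -60 margin 0.08 step 4.66 [-0.48  0.4   2.3   3.9   0.78  2.81]
0 -15 margin 0.08 step 1.26 [-1.27  0.4   2.3   1.89  0.94 -2.68]
0 0 margin 0.24 step 0.88 [-1.36  0.45  2.14  1.5   1.09 -2.53]
0 15 margin 0.42 step 0.62 [-1.37  0.51  1.96  1.24  1.27 -2.44]
0 30 margin 0.59 step 0.45 [-1.35  0.59  1.76  1.06  1.46 -2.39]
0 45 margin 0.6 step 0.41 [-1.29  0.67  1.56  0.92  1.66 -2.38]
0 60 margin 0.59 step 0.38 [-1.22  0.75  1.37  0.81  1.85 -2.39]
0 75 margin 0.54 step 0.38 [-1.14  0.83  1.18  0.7   2.03 -2.44]
0 90 margin 0.43 step 0.43 [-1.05  0.91  1.01  0.59  2.21 -2.52]
0 105 margin 0.25 step 0.48 [-0.96  0.97  0.87  0.45  2.36 -2.66]
0 120 margin 0.06 step 0.53 [-0.87  1.02  0.76  0.26  2.48 -2.86]
0 150 margin 0.04 step 0.55 [-0.69  1.04  0.7  -0.25  2.51  2.87]
1 -150 margin 0.13 step 0.39 [-0.35  0.83  1.19 -0.83  1.92 -0.83]
1 -135 margin 0.02 step 0.41 [-0.29  0.75  1.38 -0.94  1.71 -0.85]
1 -60 margin 0.06 step 4.66 [-0.48  0.4   2.3   3.9   0.78 -0.33]
1 -15 margin 0.08 step 1.26 [-1.27  0.4   2.3   1.89  0.94  0.47]
1 0 margin 0.24 step 0.88 [-1.36  0.45  2.14  1.5   1.09  0.62]
1 15 margin 0.42 step 0.62 [-1.37  0.51  1.96  1.24  1.27  0.71]
1 30 margin 0.62 step 0.45 [-1.35  0.59  1.76  1.06  1.46  0.75]
1 45 margin 0.79 step 0.41 [-1.29  0.67  1.56  0.92  1.66  0.76]
1 60 margin 0.78 step 0.38 [-1.22  0.75  1.37  0.81  1.85  0.75]
1 75 margin 0.68 step 0.38 [-1.14  0.83  1.18  0.7   2.03  0.7 ]
1 90 margin 0.5 step 0.43 [-1.05  0.91  1.01  0.59  2.21  0.62]
1 105 margin 0.35 step 0.48 [-0.96  0.97  0.87  0.45  2.36  0.48]
1 120 margin 0.23 step 0.53 [-0.87  1.02  0.76  0.26  2.48  0.28]
1 135 margin 0.18 step 0.56 [-0.78  1.04  0.7   0.01  2.53  0.01]
1 150 margin 0.2 step 0.55 [-0.69  1.04  0.7  -0.25  2.51 -0.27]
```

Run:
```python
from h import *
np.set_printoptions(precision=4,suppress=True)
c=sc(.056,0)+[-.0003,.0008]; q=down(SY); print(c)
move_gripper(0.065)
move_ptp([*c,0.20],q)
r=servo_line([*c,0.107],q,rate=0.12,contact_N=10); print(r,current_position())
move_gripper(0.0); print(current_finger_gap(),current_force(),current_position(),current_clock())
servo_line([*c,0.125],q,rate=0.05); print(current_force(),current_finger_gap())
servo_line([*c,0.200],q,rate=0.1); print(current_force(),current_clock())
s=capture("side"); cv2.imwrite("pics/s11.png",cv2.resize(s["image"][180:400,240:460],None,fx=2.5,fy=2.5))
d=capture("wrist"); cv2.imwrite("pics/w11.png",d["image"])
```

```text
[ 0.6307 -0.1265]
False [ 0.6313 -0.1266  0.1078]
0.013762875744410045 [ 0.7893 -0.2582  0.2205] [ 0.6308 -0.1264  0.107 ] 45.4833
[ 0.3152  0.5257 -3.8192] 0.013703904232916297
[-0.7568  0.4249 -3.8834] 46.8917
```

View pics/s11.png

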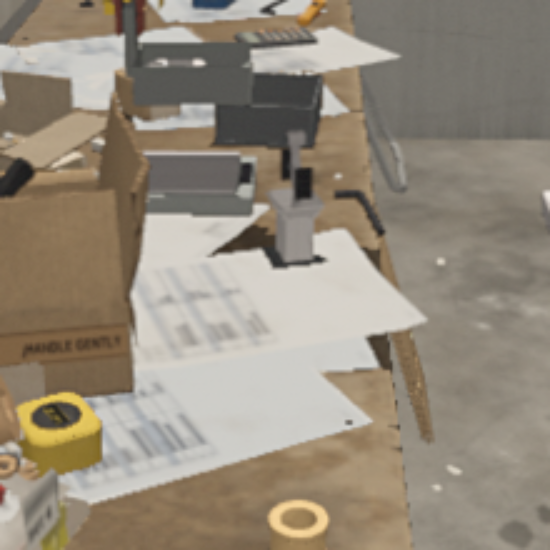

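View pics/w11.png

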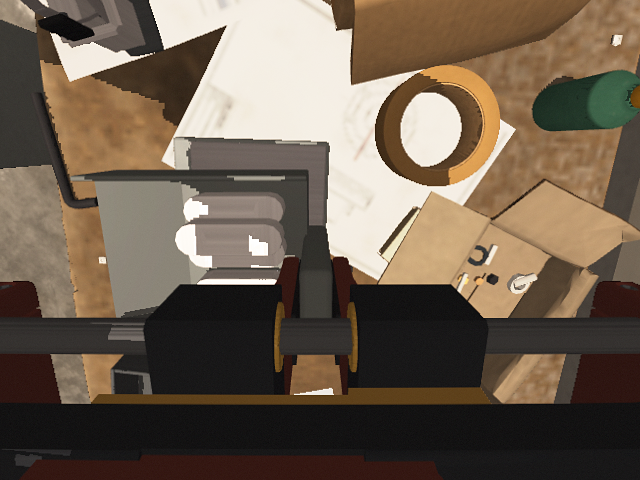

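Run:
```python
from h import *
np.set_printoptions(precision=4,suppress=True)
yaw=BY+np.pi/2; u=np.array([np.cos(yaw),np.sin(yaw)]); n=BIN+.015*u
p,q=tcp_from_nose([*n,.16],yaw,0); print(p)
servo_line(p,q,rate=0.12); print(current_clock(),current_joint_pos())
p,q=tcp_from_nose([*n,.092],yaw,0); servo_line(p,q,rate=0.1); print(current_clock(),current_position(),current_force())
T,d=cloud("top"); cv2.imwrite("pics/t12.png",cv2.resize(d["image"][150:330,260:560],None,fx=2.5,fy=2.5))
P=T; m=(P[:,0]>.45)&(P[:,0]<.7)&(P[:,1]<-.02)&(P[:,1]>-.23)
```

```text
[ 0.4942 -0.2236  0.207 ]
48.5833 [-0.552   0.292   1.6545  0.0003  1.1952 -2.035 ]
49.4167 [ 0.4946 -0.2238  0.1394] [-0.26    0.0965 -4.3254]
```

View pics/t12.png

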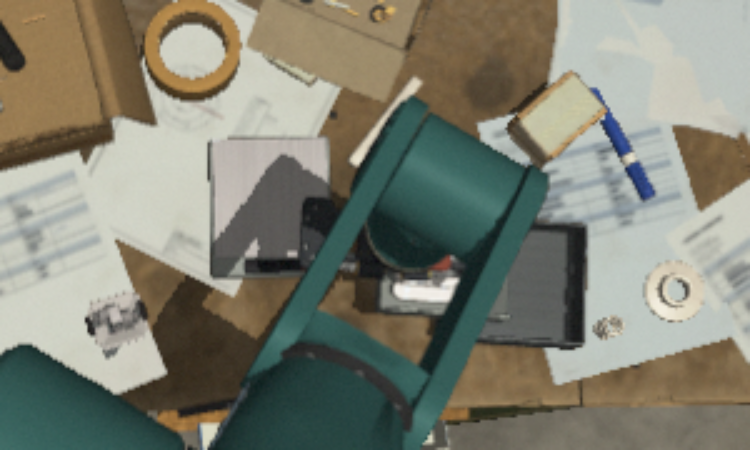

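The scoop's nose lies over the bin, its edge at about (505,300) in the top crop, and the keys are still inside. Now I pour.

Run:
```python
from h import *
np.set_printoptions(precision=4,suppress=True)
yaw=BY+np.pi/2; u=np.array([np.cos(yaw),np.sin(yaw)]); n=BIN+.015*u
for th in (8,16,24,30,35,39,43,48,54,62):
    p,q=tcp_from_nose([*n,.092],yaw,np.radians(th)); servo_line(p,q,rate=0.045 if th>25 else .07)
sleep(1.0); print(current_clock(),current_force())
T,d=cloud("top"); cv2.imwrite("pics/t13.png",cv2.resize(d["image"][150:330,260:560],None,fx=2.5,fy=2.5))
s=capture("side"); cv2.imwrite("pics/s13.png",cv2.resize(s["image"][120:340,240:460],None,fx=2.5,fy=2.5))
d=capture("wrist"); cv2.imwrite("pics/w13.png",d["image"])
```

```text
54.9333 [-0.0524 -0.4153 -1.242 ]
```

View pics/t13.png

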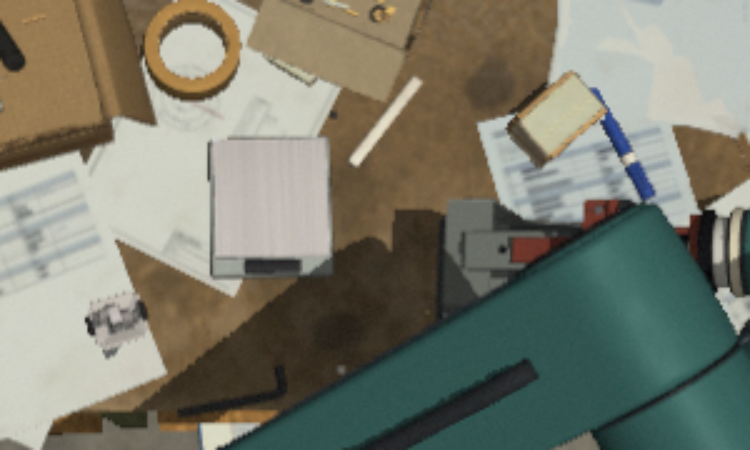

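View pics/w13.png

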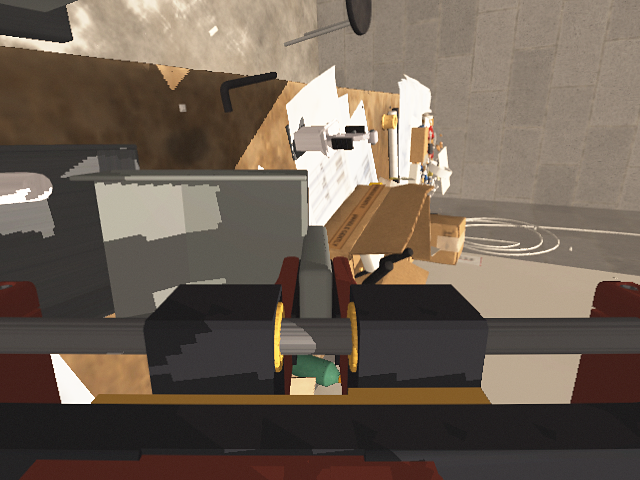

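The force reading fell from 4.3 N to 1.2 N, so the scoop is empty. One key shows in the bin at (20,190) in the wrist view, and the empty pan is now visible in the top view. I'll measure the pan, then right the scoop and check the bin.

Run:
```python
from h import *
np.set_printoptions(precision=4,suppress=True)
T,d=cloud("top"); P=T
m=(P[:,0]>.47)&(P[:,0]<.68)&(P[:,1]<-.03)&(P[:,1]>-.22)&(P[:,2]>.032)&(P[:,2]<.045)
Q=P[m]; print("pan+body",cv2.minAreaRect(Q[:,:2].astype(np.float32)))
for lo in (.49,.51): 
    Q2=Q[Q[:,0]>.515]; 
print("pan far part",cv2.minAreaRect(Q2[:,:2].astype(np.float32)), "pan y range",np.percentile(Q2[:,1],[1,99]),"x max",np.percentile(Q2[:,0],99.5), "scoop_in",sc(-.005,0))
yaw=BY+np.pi/2; u=np.array([np.cos(yaw),np.sin(yaw)]); n=BIN+.015*u
for th,z in ((62,.14),(40,.15),(20,.16),(0,.17)):
    p,q=tcp_from_nose([*n,z],yaw,np.radians(th)); servo_line(p,q,rate=0.12)
p,q=tcp_from_nose([*(n+.0*u+[0.0,.16]),.17],yaw,0); servo_line(p,q,rate=.15)
print(current_clock(),current_force(),current_finger_gap())
T,d=cloud("top"); cv2.imwrite("pics/t14.png",cv2.resize(d["image"][150:330,260:560],None,fx=2.5,fy=2.5))
d=capture("wrist"); cv2.imwrite("pics/w14.png",d["image"])
```

```text
pan+body ((0.5624371767044067, -0.12272042781114578), (0.12706902623176575, 0.14800338447093964), 89.40924072265625)
pan far part ((0.575792133808136, -0.12259132415056229), (0.12708275020122528, 0.12138735502958298), 89.81304931640625) pan y range [-0.183  -0.0624] x max 0.634173637848399 scoop_in [ 0.57   -0.1297]
58.5 [ 1.1663  0.0497 -1.2675] 0.013608248409791543
```

View pics/t14.png

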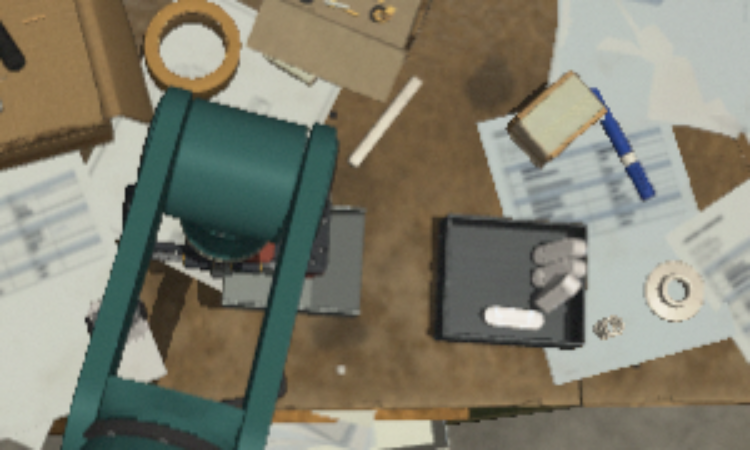

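View pics/w14.png

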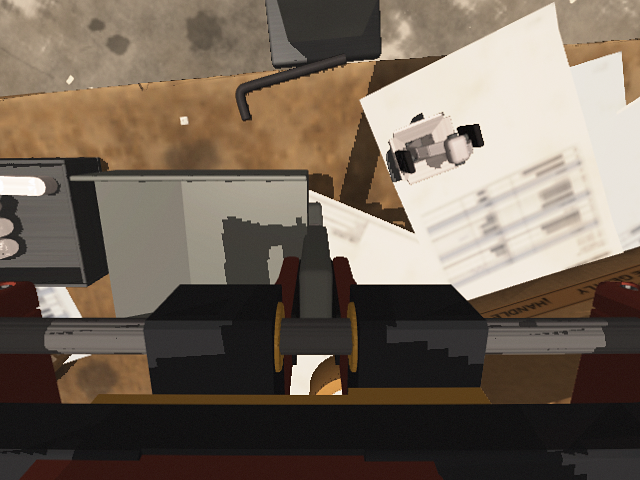

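All four keys lie in the bin, at (515,317), (558,250), (558,270) and (558,290) in the top crop, and the scoop is empty. I'll put the scoop back.

Run:
```python
from h import *
np.set_printoptions(precision=4,suppress=True)
T,d=cloud("top"); P=T
c,s=np.cos(BY),np.sin(BY); L=(P[:,:2]-BIN)@np.array([[c,-s],[s,c]])
m=(abs(L[:,0])<.059)&(abs(L[:,1])<.068)&(P[:,2]<.12); print("bin interior z pct",np.percentile(P[m,2],[50,90,99,100]))
q=down(SY); c=np.array([.6307,-.1235])
servo_line([*c,0.20],q,rate=.15)
servo_line([*c,0.122],q,rate=.12)
r=servo_line([*c,0.105],q,rate=.03,contact_N=4); print(r,current_position(),current_force(),current_clock())
s=capture("side"); cv2.imwrite("pics/s15.png",cv2.resize(s["image"][180:400,240:460],None,fx=2.5,fy=2.5))
```

```text
bin interior z pct [0.005  0.0489 0.0726 0.0795]
True [ 0.6308 -0.1235  0.1069] [-0.7839  0.4816  4.0878] 61.55
```

View pics/s15.png

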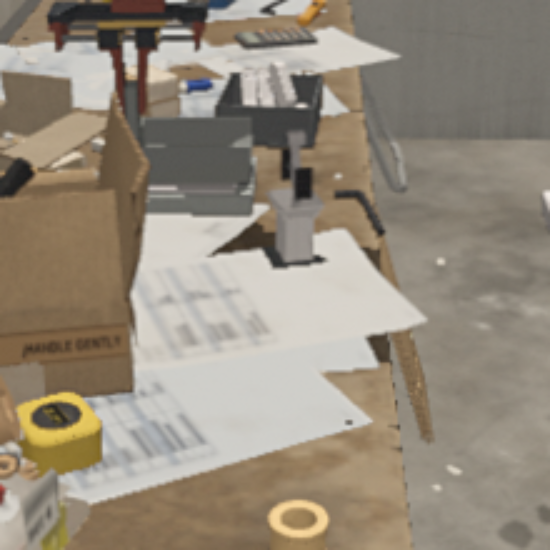

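In the side view three keys lean steeply in the bin, with their tops at about z = 0.075. I'll release the scoop, then look closely at the bin.

Run:
```python
from h import *
np.set_printoptions(precision=4,suppress=True)
move_gripper(0.065); q=down(SY); c=np.array([.6307,-.1235])
servo_line([*c,0.21],q,rate=.2)
move_ptp([0.52,-.37,.30],down(np.pi/2)); print(current_clock())
W,d=cloud("wrist"); np.save("pics/w16.npy",W); cv2.imwrite("pics/w16.png",cv2.resize(d["image"][60:300,160:480],None,fx=2.5,fy=2.5,interpolation=cv2.INTER_CUBIC))
T,t=cloud("top"); np.save("pics/t16.npy",T);
```

```text
64.8917
```

View pics/w16.png

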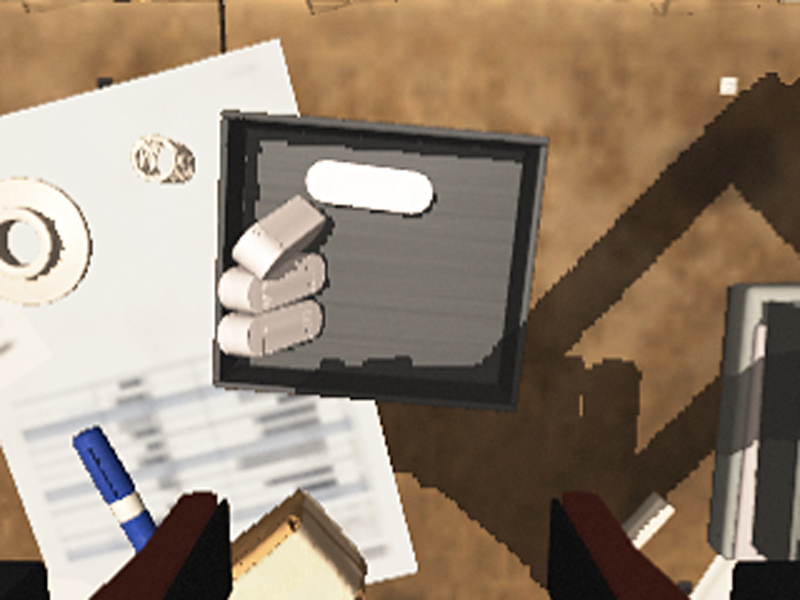

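Run:
```python
from h import *
np.set_printoptions(precision=4,suppress=True)
for f in ("w16","t16"):
    P=np.load(f"pics/{f}.npy"); c,s=np.cos(BY),np.sin(BY); L=np.c_[(P[:,:2]-BIN)@np.array([[c,-s],[s,c]]),P[:,2]]
    r=L[(L[:,2]>.048)&(L[:,2]<.058)&(abs(L[:,0])<.08)&(abs(L[:,1])<.09)]; print("rim",cv2.minAreaRect(r[:,:2].astype(np.float32)))
    for x0,x1 in ((-.025,-.005),(-.005,.012),(.014,.03),(.034,.05)):
        k=L[(L[:,0]>x0)&(L[:,0]<x1)&(L[:,1]<-.02)&(L[:,1]>-.1)&(L[:,2]>.012)&(L[:,2]<.12)]
        for z0 in np.arange(.012,.084,.012):
            z=k[(k[:,2]>=z0)&(k[:,2]<z0+.012)]
            if len(z)>3: print(f,x0,"z",z0.round(3),len(z),"y",z[:,1].min(),z[:,1].max())
```

```text
rim ((-4.522502422332764e-05, -0.0016048774123191833), (0.12949198484420776, 0.1504203975200653), 0.41386768221855164)
w16 -0.025 z 0.012 21 y -0.0729340200861946 -0.030710123603891845
w16 -0.025 z 0.024 77 y -0.07320737208706499 -0.0279557799109645
w16 -0.025 z 0.036 120 y -0.07315081000294654 -0.030823346298514447
w16 -0.025 z 0.048 179 y -0.07640627533809867 -0.03441707121569088
w16 -0.025 z 0.06 111 y -0.057131210582640694 -0.038753181734431014
w16 -0.025 z 0.072 92 y -0.06375769924178394 -0.043977915533454016
w16 -0.005 z 0.012 63 y -0.07288849137717049 -0.02805229939104292
w16 -0.005 z 0.024 88 y -0.07289555416617437 -0.03372578204828563
w16 -0.005 z 0.036 80 y -0.0729927377030415 -0.03961957618185161
w16 -0.005 z 0.048 138 y -0.0767315151248185 -0.04148235531698131
w16 -0.005 z 0.06 86 y -0.06906553802878397 -0.041968942054878944
w16 -0.005 z 0.072 133 y -0.06535739788691758 -0.043923357351201314
w16 0.014 z 0.012 46 y -0.043375340874332195 -0.028186687495501128
w16 0.014 z 0.024 69 y -0.0724822713136809 -0.03331418315699969
w16 0.014 z 0.036 90 y -0.07265568255295869 -0.03964
[... 1327 characters left out ...]
.072 15 y -0.06293388498976776 -0.04546748527040907
t16 0.014 z 0.012 13 y -0.04008386063830418 -0.02788533422054347
t16 0.014 z 0.024 16 y -0.04617524906650352 -0.03126663285907684
t16 0.014 z 0.036 23 y -0.07269346453758538 -0.03691612561062108
t16 0.014 z 0.048 41 y -0.07550556018978608 -0.04695843400264631
t16 0.014 z 0.06 18 y -0.06777338556482612 -0.054823293029908675
t16 0.034 z 0.012 6 y -0.04123931611148989 -0.029790183086006054
t16 0.034 z 0.024 14 y -0.07213584355961247 -0.0356335683151992
t16 0.034 z 0.036 12 y -0.07143867290950082 -0.04123955909718198
t16 0.034 z 0.048 26 y -0.07570265384772461 -0.049364597980268245
t16 0.034 z 0.06 11 y -0.06742498520013523 -0.05658701103923831
```

```bash
cat > kfit.py <<'E'
from h import *
np.set_printoptions(precision=4,suppress=True)
def binf(P):
    c,s=np.cos(BY),np.sin(BY); return np.c_[(P[:,:2]-BIN)@np.array([[c,-s],[s,c]]),P[:,2]]
def planes(L,n=6,seed=0):
    rng=np.random.default_rng(seed); k=L[(abs(L[:,0])<.058)&(L[:,1]<-.015)&(L[:,1]>-.08)&(L[:,2]>.012)&(L[:,2]<.1)]
    for _ in range(n):
        best=None
        for _ in range(1500):
            i=rng.integers(len(k)); near=np.nonzero(np.linalg.norm(k-k[i],axis=1)<.02)[0]
            a,b,c=k[rng.choice(near,3)]
            nn=np.cross(b-a,c-a); l=np.linalg.norm(nn)
            if l<1e-6: continue
            nn/=l; inl=(abs((k-k[i])@nn)<.0015)&(np.linalg.norm(k-k[i],axis=1)<.045)
            if best is None or inl.sum()>best.sum(): best=inl
        Q=k[best]; c=Q.mean(0); U,S,V=np.linalg.svd(Q-c); nn=V[2]*np.sign(V[2][2]); a=V[0]
        pr=(Q-c)@V[:2].T; lo,hi=np.percentile(pr,1,axis=0),np.percentile(pr,99,axis=0)
        ctr=c+((lo+hi)/2)@V[:2]
        print(len(Q),"n",nn,"long",a,"ext",hi-lo,"ctr",ctr,"z",Q[:,2].min(),Q[:,2].max())
        k=k[~best]
        if len(k)<60: break
E
python3 - <<'E'
from kfit import *
planes(binf(np.load("pics/w16.npy")))
E
```

```text
958 n [0.0119 0.8717 0.4899] long [-0.3612  0.4606 -0.8108] ext [0.0658 0.0693] ctr [ 0.0119 -0.045   0.0441] z 0.01259540544592683 0.07610050155291372
457 n [-0.0062  0.9996  0.029 ] long [0.9896 0.0019 0.144 ] ext [0.0791 0.0451] ctr [-0.0165 -0.073   0.038 ] z 0.012329237005412342 0.060316332873535695
375 n [ 0.0149 -0.6421  0.7665] long [ 0.9432 -0.2454 -0.2239] ext [0.0738 0.0419] ctr [ 0.0177 -0.0704  0.0591] z 0.052945970022936426 0.078352637711551
337 n [-0.7461  0.4738  0.4679] long [ 0.3594 -0.305   0.8819] ext [0.0631 0.0174] ctr [-0.0188 -0.0414  0.0486] z 0.02033303503596631 0.07698492945898604
265 n [-0.0224 -0.0087  0.9997] long [0.3208 0.947  0.0154] ext [0.0611 0.0493] ctr [-0.0315 -0.0478  0.0217] z 0.020172473417300236 0.02388466618267961
140 n [ 0.0327 -0.5895  0.8071] long [ 0.9986  0.0531 -0.0017] ext [0.085  0.0366] ctr [ 0.0088 -0.0605  0.0641] z 0.05203112130975214 0.0753787525664001
```

The leaning keys' face centres are at z ≤ 0.049, below the 0.055 limit, and inside the walls. I'll back the arm away and make the final checks.

Run:
```python
from kfit import *
move_ptp([0.46,-.05,.36],down(np.pi/2)); print(current_clock())
W,d=cloud("wrist"); cv2.imwrite("pics/w17.png",d["image"])
goto_joints([1.104,0.359,1.51,0,1.272,-0.115]); sleep(.5)
T,t=cloud("top"); cv2.imwrite("pics/t17.png",cv2.resize(t["image"][150:330,130:560],None,fx=1.8,fy=1.8))
for P in (W,T):
    m=(P[:,0]>.45)&(P[:,0]<.68)&(P[:,1]<-.04)&(P[:,1]>-.23)
    for lo,hi in [(.126,.15),(.072,.092)]:
        Q=P[m&(P[:,2]>lo)&(P[:,2]<hi)]
        if len(Q)>20: print("scoop",lo,cv2.minAreaRect(Q[:,:2].astype(np.float32)),np.median(Q[:,2]))
    m=(abs(P[:,0]-.442)<.05)&(abs(P[:,1]-.0395)<.05)
    Q=P[m&(P[:,2]>.118)&(P[:,2]<.16)]; 
    if len(Q)>8: print("tail",cv2.minAreaRect(Q[:,:2].astype(np.float32)),np.percentile(Q[:,2],95))
L=binf(T); k=L[(abs(L[:,0])<.059)&(abs(L[:,1])<.068)]; print("bin z",np.percentile(k[:,2],[50,90,99,100]))
for q in ["tape_measure","hexkey","card_box","pin"]:
    for s in silhouettes("top",q)[:2]:
        P=pts(t,s["region"]); zt=np.percentile(P[:,2],95); Q=P[P[:,2]>zt-.006]; print(q,round(s["conf"],2),s["xy"],cv2.minAreaRect(Q[:,:2].astype(np.float32))[0])
planes(binf(W),4)
```

```text
66.2417
scoop 0.072 ((0.5651566386222839, -0.12691564857959747), (0.13996899127960205, 0.10240770131349564), 2.3247084617614746) 0.08092455417303374
tail ((0.4408908784389496, 0.03928252309560776), (0.035548675805330276, 0.020910145714879036), 67.10919189453125) 0.14254914606759347
scoop 0.126 ((0.6278876066207886, -0.1257958859205246), (0.035495225340127945, 0.01500205509364605), 89.20452117919922) 0.1375628046468637
scoop 0.072 ((0.5590387582778931, -0.12818318605422974), (0.13175880908966064, 0.10274233669042587), 2.3990015983581543) 0.07938933068867997
tail ((0.43925023078918457, 0.03515829145908356), (0.021419452503323555, 0.04094080999493599), 7.219497203826904) 0.14410472134496538
bin z [0.0047 0.0486 0.0726 0.0805]
tape_measure 0.93 [175.0, 213.8] (0.6210708618164062, 0.40559765696525574)
hexkey 0.78 [358.3, 308.1] (0.35965654253959656, -0.0825764387845993)
hexkey 0.28 [462.2, 277.8] (0.4422815144062042, -0.3749532103538513)
card_box 0.93 [482.5, 197.1] (0.6531293392181396, -0.43135929107666016)
pin 0.64 [413.6, 199.6] (0.6540568470954895, -0.2494550496339798)
1036 n [0.0279 0.875  0.4833] long [ 0.6548 -0.3813  0.6525] ext [0.0735 0.0754] ctr [ 0.0129 -0.0447  0.0434] z 0.012530353373048874 0.07584831430273252
728 n [-0.0147  0.9996  0.0256] long [ 0.8062 -0.0033  0.5917] ext [0.0571 0.0499] ctr [-0.0334 -0.0731  0.0372] z 0.012124213203367953 0.05872197885599903
387 n [-0.6858  0.54    0.488 ] long [ 0.3539 -0.3385  0.8719] ext [0.0637 0.0189] ctr [-0.0178 -0.0408  0.0482] z 0.019706980580933918 0.07684657731984888
277 n [0.564  0.8196 0.1007] long [ 0.4753 -0.4219  0.7721] ext [0.0668 0.0403] ctr [ 0.0024 -0.0443  0.0478] z 0.017580767618069915 0.07741949332996491
```

View pics/t17.png

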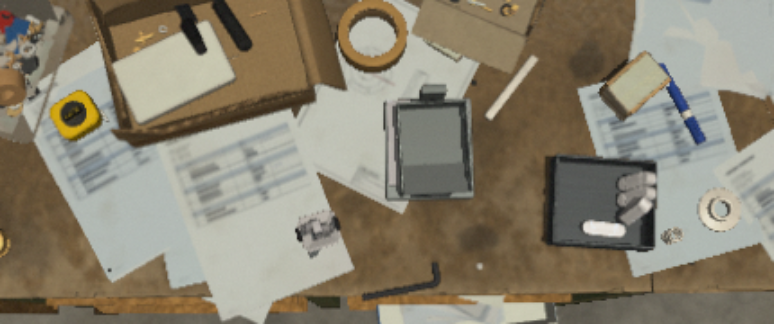

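Run:
```python
from bench import *
print(current_clock()); close_job()
```

```text
69.45
the job is handed in; nothing more can be done
```

The job is handed in after 69.5 s. All four keys are in the parts bin, the scoop is upright back on the scale's pan, and the tweezers are upright back in their stand. I carried each key to the scoop with the tweezers, then poured the batch by the fin; none spilled, and I never moved the fingers to a key.

Last checks:
- **Keys:** all four show in the bin, and none moved between the two looks at it. One lies flat. Three lean steeply against the -y wall with their upper ends above the rim, but the visible face of the highest one is centred at about 49 mm, below the 55 mm limit. That is the tightest margin.
- **Scoop:** upright, and within about 10 mm of the pan centre.
- **Tweezers:** upright at the same height as at the start. The wrist camera puts the tail within about 2 mm of where it was. The top camera read about 4 mm off to the side; I put that down to stray edge points and did not pursue it.
- **Bystanders:** the tape measure, hex key and card box are where they were, within about 1 mm. The network never found the pin: each time it reported the white strip instead. I judged the pin unmoved by eye in the top picture.

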